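# Turn the wax palette up four clicks and start it

## Robot

A 7-joint arm with a two-finger parallel gripper is mounted at the origin on the work surface. World frame = base frame: x ahead of the robot, y to its left, z up, the work surface at z = 0. Lengths are in m, angles in rad, forces in N, time in s.
With the tool pointing down it reaches from about 0.4 to 0.85 m from the base axis. Payload 10.4 kg.
Tool frame: the origin (TCP) lies on the centre line of the jaws, within the pads' length; the fingertips stand 22 mm ahead of it and the grasp point (between the pads) lies 3 mm ahead of it; x points along the fingers, y is the direction in which the jaws open and shut, and the axes are right-handed (so a half turn about x gives the same grasp; the last joint's range is limited). The gripper opens to 87 mm and grips with 3 to 60 N. Pads are 19 mm wide; open, the fingers measure 117 mm over their backs; the gripper's body (75 mm by 190 mm) begins 51 mm behind the grasp point.
Start: joints at [-1.239, 0.332, -0.065, 1.46, 0.022, 1.35, -0.088], TCP at [0.217, 0.586, 0.245] pointing down, gripper open.
Joint ranges: [-2.6, 2.6], [-0.5, 2.12], [-1.47, 1.34], [0.16, 2.42], [-1.27, 4.41], [0.06, 2.06], [-2.6, 2.6]. Speed limits (rad/s): [2.22, 2.22, 2.79, 2.79, 3.14, 3.14, 3.14].

## Interface

Orientations are given as a unit quaternion [x, y, z, w].
In Python, from bench import * gives the robot as it stands.
- The arm moves only by the tool arm_command, never from a script. Its argument "targets" is one flat list of numbers, 7 for each row, row after row: the turn, a rotation vector about the tool's x, y, z in units of 45 degrees (1.0 is 45 degrees), then the shift along the tool's x, y, z in units of 25 mm (1.0 is 25 mm), then the opening, from 0 (shut) to 1 (fully open). In form: [wx, wy, wz, tx, ty, tz, fingers, wx, wy, wz, tx, ty, tz, fingers, ...]. A call has 1 to 12 rows; each row shifts and turns the pose as measured when the row begins, along the tool's axes as they then stand; what a row does not reach is not made up. A row lasts 1/12 s, in which the tool goes at most 41.7 mm and 7.16 degrees, less where a joint would pass 70% of its speed; a pose out of reach is approached as far as the arm can. A call with a number of a shift or a turn outside -1 to 1 is refused whole. A call with a gripper value outside its range is refused whole. The fingers move at their own pace and stop on an object; "newtons" is the grip in N (left out, the last holds). Time passes only in rows, so rows that do not move let the fingers close. It gives the time, the measured TCP pose, the force and the opening at its end, in the units of the state.
- read_state(): the state, without advancing time (a new reading comes with each control period).
- camera(name): name is "scene" or "top" or "wrist"; returns the picture (420x560x3 uint8, red, green, blue); there is no depth.
- calibration(name): a dict with "camera_matrix" (3x3 intrinsics, pixels), "R" (3x3) and "t" (3): a world point X has camera coordinates R X + t; the wrist camera has in their place "tool_from_camera" (4x4, takes a point from camera to tool coordinates, whose origin is the TCP and whose axes are the tool frame's). Camera axes: x right, y down, z forward; pixel columns grow to the right and rows downward; lengths in m; the calibration is good to about 2 mm. A picture is of the moment at which its call begins: read the wrist's pose just before it. calibration takes no time and is no camera call.
- close_job(): hands the job in, once; it reports no verdict.
The state is a dict: "time": time; "joint_positions": joint angles; "joint_vel": joint speeds; "joint_torque": joint torques, N m; "ee_pos": TCP position; "eef_rot": TCP orientation; "ft_force": force on the tool from outside, world axes, zero at the start; "torque": the same for the moment, N m; "width": finger opening in m.
Only numpy, scipy, OpenCV 4.12 (cv2) and the standard library are available. Lean on these libraries where they do the work, as an engineer would, in place of code of your own. Each camera call takes 0.05 s, during which the arm holds its last target.

## Task

Set the heated wax palette four clicks hotter and start it: with a fingertip against the side of the dial's pointer bar, push the dial round clockwise (seen from above) exactly four clicks from where it stands, without gripping or forcing it, and leave it resting in the fourth click. Then press the round start button beside it fully down and let it spring back. Leave the tins, the cup, the mug and the tools standing and lying where they are.

Things in the scene. Friction and masses are not known exactly. Their poses are not given: they have to be found in the camera images.
- waxplate: Heated wax palette, fixed: grey steel case 270 (x) x 360 (y) x 50 mm high. Origin on the bench under its centre; x runs from the control deck (front, nearest the robot) to the back, y to the left. At the back an aluminium plate (top at 58 mm) with three wax tins. The front 90 mm is the flat control deck, top at 50 mm: heat dial left (axis at x -90, y +100 mm), start button right (x -94, y -100).
- dial_axis (a point): Point on the dial's vertical axis at the top of its bar, 28 mm above the deck, 78 above the bench; turns with the dial, x axis along the pointer, z up. Black dial: flat skirt 60 mm across, its top 7 mm above the deck; across it, centred on the axis, an upright bar 56 mm long, 11 mm thick, from the skirt to 28 mm above the deck (21 mm of flank). A white line on the bar's top marks its pointer half.
- dial_tip (a point): Outer end of the pointer on the top of the dial's bar, 28 mm out from the dial's axis, 28 mm above the deck; turns with the dial. Ten printed marks around the skirt show the heat positions, 30 degrees apart, position 0 at the front left, growing clockwise.
- dial (a joint): Dial angle, rad, growing clockwise seen from above (hotter): 0 at position 0; a click every 30 degrees (0.5236), positions 0 to 9 between end stops. Starts resting in one of positions 1 to 4. About 0.1 N m (4.5 N at 22 mm from the axis) starts it out of a click, then resistance falls; past half-way it jumps by itself into the next position, away from the finger, and stays.
- start_top (a point): Centre of the top of the start button, moving with it: black, round, 26 mm across, in a steel collar 42 mm across whose top is 62 mm above the bench; the button's top is 72 mm above the bench when out.
- start (a joint): Travel of the start button, m: 0 out, 0.006 fully pressed down; sprung, about 1.5 N to start it and 5 N to press it fully home; springs back out when let go.
- tin0: Wax tin (aluminium, 64 mm across, 45 mm high, 140 g), loose on the heated plate; origin at the centre of its underside.
- tin1: Another such wax tin.
- tin2: Another such wax tin.
- dipper: Small brass dipper cup, 40 mm across, 26 mm high, loose on the control deck between dial and button; origin at the centre of its underside.
- knife: Palette knife 200 mm long, 20 mm wide, lying on the bench in front of the palette.
- brush: Flat brush 185 mm long, 36 mm wide, lying on the bench at the palette's right side.
- brushpot: White pot with brushes, 80 mm across, 95 mm high (brushes to about 250 mm), on the bench to the right of the palette; origin at the centre of its underside.
- mug: Blue mug, 80 mm across, 90 mm high, on the bench to the left of the palette; origin at the centre of its underside.

How it is judged:
On the way, in this order (a step that is already met when the one before it is completed fails the run):
1. the dial has been turned clockwise by four clicks (120 degrees, within 9) and rests there (distance of dial_tip from where it was at the start of the episode between 0.0462 and 0.0505 m and value of joint dial between 2.409 and 4.398 rad and velocity of joint dial between -0.2 and 0.2 rad/s), for 0.3 s.
2. the start button is pressed fully down (at least 5 of its 6 mm) (value of joint start above 0.005 m), for 0.05 s.
At the end, for the whole second after the job is handed in: The dial rests 120 degrees (within 9 degrees), that is four clicks, clockwise of where it stood at the start; the start button has been pressed after that and is out again; tins, cup, mug, brush, pot and knife are within 20 mm of where they stood (all of step 1 and value of joint start below 0.001 m and distance of each of tin0, tin1, tin2, dipper, knife, brush, brushpot, mug from where it was at the start of the episode below 0.02 m); the robot touches nothing.
It fails at once if the dial is gripped or forced (more than 35 N from the fingers) (contact force between the fingers and dial above 35 N).
It fails at once if a tin, the cup, the mug, the pot, the brush or the knife is pushed, lifted or carried more than 20 mm (distance of any of tin0, tin1, tin2, dipper, knife, brush, brushpot, mug from where it was at the start of the episode above 0.02 m).
It also fails if it takes over 51 s, if anything falls off the work surface, if the arm or the gripper's body presses on something with over 40 N, if the wrist force passes 120 N, or if a joint passes its speed limit or range.

## Working session

There is one attempt and no reset: what is moved stays moved. The work goes in short steps, Python scripts to look and compute and a tool call to move; the robot and the scene stay as the last step left them, time stands still between calls to the robot, and variables do not carry over. Pictures are saved under pics/ and viewed, and the job is handed in when it is done.

Besides the shell and the picture viewer there is one more tool, called after "Request:" as name(argument=value, ...), one argument or row to a line, values as JSON. arm_command: Moves the arm, as the interface text tells. Shifts and turns lie within -1 to 1; 1 stands for 25 mm of shift or 45 degrees of turn. Its arguments: {"type":"object","properties":{"targets":{"type":"array","items":{"type":"number","minimum":-1,"maximum":1}},"newtons":{"type":"number"}},"required":["targets"]}

```bash
mkdir -p pics
python3 - <<'E'
from bench import *
import cv2
s=read_state();print(s)
for n in("scene","top"):
    im=camera(n);cv2.imwrite(f"pics/{n}0.png",im[:,:,::-1]);print(n,calibration(n))
print(calibration("wrist"))
E
```

```text
{'time': 0.0, 'joint_positions': array([-1.2386022 ,  0.33286696, -0.06466939,  1.46093151,  0.02161156,
        1.34986536, -0.08850955]), 'joint_vel': array([ 0.00175306, -0.0006716 ,  0.00044274,  0.0004689 ,  0.00015101,
        0.00094444,  0.00137942]), 'joint_torque': array([-1.48139006e-03, -6.23262548e+01,  2.35521002e-02, -3.89900780e+01,
       -6.16148603e-02,  3.93914804e-02,  6.08248956e-05]), 'ee_pos': array([0.21702874, 0.58574576, 0.24376158]), 'eef_rot': array([ 0.12430398,  0.69606519, -0.12527008,  0.69595199]), 'ft_force': array([ 0.34519007, -0.0867506 , -0.23378244]), 'torque': array([ 0.01207075, -0.06705002,  0.00077627]), 'width': 0.08756669776760642}
scene {'camera_matrix': array([[393.54224456,   0.        , 279.07190931],
       [  0.        , 393.54224456, 207.02360027],
       [  0.        ,   0.        ,   1.        ]]), 'R': array([[ 0.86029928,  0.5094094 ,  0.01967768],
       [ 0.3857283 , -0.62521642, -0.67846747],
       [-0.33331489,  0.59127532, -0.73436686]]), 't': array([-0.47948632, -0.16517925,  1.09665928])}
top {'camera_matrix': array([[4
[... 217 characters left out ...]
 [-9.85592192e-01, -1.82627199e-02, -1.68150243e-01],
       [ 1.68133809e-01,  2.44261265e-03, -9.85761156e-01]]), 't': array([0.00941613, 0.56446454, 0.98539168])}
{'camera_matrix': array([[329.34735701,   0.        , 277.91735431],
       [  0.        , 329.34735701, 212.02339218],
       [  0.        ,   0.        ,   1.        ]]), 'tool_from_camera': array([[ 7.65267033e-04, -2.56324993e-01,  9.66590354e-01,
        -1.40261702e-01],
       [ 9.99999365e-01, -6.03981203e-04, -9.51884137e-04,
        -1.49860519e-03],
       [ 8.27794100e-04,  9.66590468e-01,  2.56324368e-01,
        -6.84733695e-02],
       [ 0.00000000e+00,  0.00000000e+00,  0.00000000e+00,
         1.00000000e+00]])}
```

View pics/scene0.png

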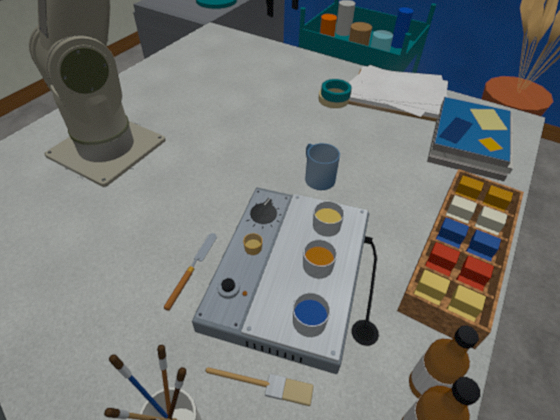

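View pics/top0.png

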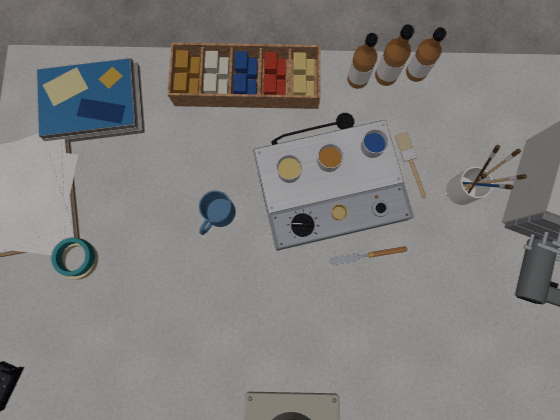

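Run:
```python
import cv2
im=cv2.imread("pics/top0.png")[150:330,150:430]
cv2.imwrite("pics/topz.png",cv2.resize(im,None,fx=2.8,fy=2.8,interpolation=cv2.INTER_CUBIC))
```

```text
(no output)
```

View pics/topz.png

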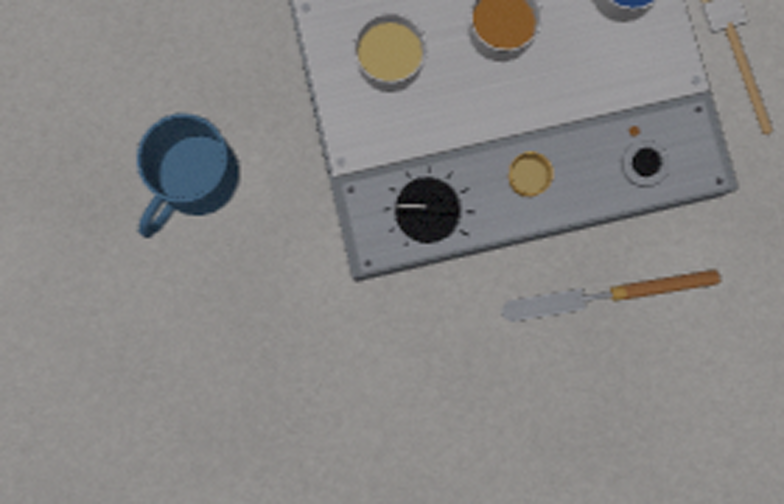

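The pictures show the palette yawed about 13°. The dial is at top px (303,224) with its white line pointing left, roughly at the second mark. The cup is at (339,212), the button at (380,208) and the mug at (215,208). Next I'll measure them.

```bash
cat > h.py <<'E'
import numpy as np,cv2
from bench import *
from scipy.spatial.transform import Rotation as Ro
def ray(n,uv,z,ee=None):
    c=calibration(n);K=c["camera_matrix"]
    d=np.linalg.inv(K)@np.array([uv[0],uv[1],1.])
    if n=="wrist":
        T=np.eye(4);T[:3,:3]=Ro.from_quat(ee[1]).as_matrix();T[:3,3]=ee[0];M=T@c["tool_from_camera"]
        o=M[:3,3];d=M[:3,:3]@d
    else:
        o=-c["R"].T@c["t"];d=c["R"].T@d
    return o+d*(z-o[2])/d[2]
E
python3 - <<'E'
from h import *
im=cv2.imread("pics/top0.png");g=cv2.cvtColor(im,cv2.COLOR_BGR2GRAY)
# dark blobs
x0,y0=280,200
m=np.zeros_like(g);m[200:250,280:330]=(g[200:250,280:330]<50)*255
n,l,st,ce=cv2.connectedComponentsWithStats(m);i=1+st[1:,4].argmax()
c,_=cv2.findContours((l==i).astype(np.uint8),cv2.RETR_EXTERNAL,cv2.CHAIN_APPROX_NONE)
(cx,cy),r=cv2.minEnclosingCircle(max(c,key=len));print("dial",cx,cy,r,ce[i],ray("top",(cx,cy),.057))
np.set_printoptions(linewidth=200)
print(g[215:234,288:320])
m=np.zeros_like(g);m[195:220,370:392]=(g[195:220,370:392]<50)*255
n,l,st,ce=cv2.connectedComponentsWithStats(m);i=1+st[1:,4].argmax()
print("btn",ce[i],st[i],ray("top",ce[i],.072))
hsv=cv2.cvtColor(im,cv2.COLOR_BGR2HSV)
m=np.zeros_like(g);m[200:225,328:352]=(hsv[200:225,328:352,1]>80)*255
n,l,st,ce=cv2.connectedComponentsWithStats(m);i=1+st[1:,4].argmax()
print("cup",ce[i],st[i],ray("top",ce[i],.07))
for name,uv in dict(FL=(150+356/2.8,150+278/2.8),FR=(150+737/2.8,150+188/2.8)).items(): print(name,ray("top",uv,.05))
print(ray("top",(289,168),.103),ray("top",(475,183),.095),ray("top",(215,208),.09))
E
```

```text
dial 302.2106628417969 224.69796752929688 11.516302108764648 [302.39900249 224.74064838] [ 0.52478111 -0.01841873  0.057     ]
[[126 128 126 127 130 128 122  93  32  22  13  19  23  17  21  20  21  22  26  25  37  72 109 124 127 125 125 126 125 123 121 121]
 [129 128 129 131 130 123  89  22  21  20  23  25  21  22  20  20  23  27  22  24  23  19  60 109 124 123 122 122 120 123 124 123]
 [117  73  64 109 120  93  25  21  22  22  19  16  22  17  24  23  21  21  21  15  19  19  22  57 105 123 121 115  77  93 126 123]
 [125 116  98 110 112  47  28  22  19  29  25  22  22  17  26  19  24  26  26  30  26  20  19  23  74 120  88  51  93 124 126 126]
 [127 125 125 122  95  25  22  15  26  20  20  19  19  20  19  23  11  16  23  25  20  20  18  16  40  94 123 124 126 124 123 123]
 [126 127 127 111  28  17  26  16  26  17  14  20  24  17  23  20  21  23  13  25  20  29  25  23  22  78 126 125 125 125 125 125]
 [126 129 125  97  14  22  18  12  12  14  22  22  10  19  21  15  20  15  15   2  20  26  18  22  20  47  93 126 125 127 126 129]
 [128 125 116  70  20  25  18  22  21  19  20  20  11  1
[... 1187 characters left out ...]
9  24  22  24  16  23  19  23  27  72 123 126 127 129 129 127 126]
 [118  80  97 127 120  88  21  22  20  20  22  28  25  23  25  23  26  28  28  25  24  22  19  43  94 121  77  87 129 126 126 129]
 [126 127 126 127 125 120  85  17  23  22  20  15  22  25  24  21  20  18  21  23  28  22  43  91 127 126 117  65  50 100 130 128]]
btn [380.48684211 207.43421053] [376 203  10  10  76] [ 0.56964338 -0.21191845  0.072     ]
cup [339.01546392 211.75257732] [332 204  15  16 194] [ 0.55718583 -0.10905394  0.07      ]
FL [0.46268081 0.04315197 0.05      ]
FR [ 0.55018228 -0.29930957  0.05      ]
[0.65799982 0.01726212 0.103     ] [ 0.63071173 -0.43977637  0.095     ] [0.55751529 0.19598403 0.09      ]
```

Run:
```python
from h import *
s=read_state();R=Ro.from_quat(s["eef_rot"]).as_matrix();print(R.round(3),s["joint_positions"],s["time"])
a=ray("top",(292.3,223.15),.078);b=ray("top",(302,223.6),.078);print(a,b,np.degrees(np.arctan2(a[1]-b[1],a[0]-b[0])))
t=np.array([.43,.02,.25]);print((R.T@(t-s["ee_pos"]))/.025)
im=camera("wrist");cv2.imwrite("pics/w0.png",im[:,:,::-1])
```

```text
[[-0.     0.347  0.938]
 [-0.001  0.938 -0.347]
 [-1.    -0.001  0.   ]] [-1.23858189  0.33282014 -0.06469711  1.46083457  0.02159001  1.34991481
 -0.08849249] 0.1
[0.52536617 0.00669209 0.078     ] [ 0.52469293 -0.01712515  0.078     ] 88.38084272323331
[ -0.22234626 -18.26231485  15.85028939]
```

View pics/w0.png

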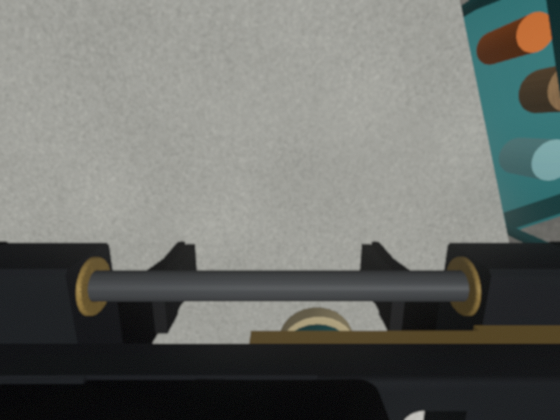

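Request:
arm_command(
  targets=[0,0,0,0,-0.9,0.85,0,0,0,0,0,-0.9,0.85,0,0,0,0,0,-0.9,0.85,0,0,0,0,0,-0.9,0.85,0,0,0,0,0,-0.9,0.85,0,0,0,0,0,-0.9,0.85,0,0,0,0,0,-0.9,0.85,0,0,0,0,0,-0.9,0.85,0,0,0,0,0,-0.9,0.85,0,0,0,0,0,-0.9,0.85,0],
  newtons=20,
)

```text
time: 0.98
ee_pos: [0.3374, 0.293, 0.2394]
eef_rot: [0.119, 0.699, -0.123, 0.695]
ft_force: [0.0, -0.3, 0.6]
width: 0.0283
```

Request:
arm_command(
  targets=[-0.04,0,0,0,-0.9,0.85,0,-0.04,0,0,0,-0.9,0.85,0,-0.04,0,0,0,-0.9,0.85,0,-0.04,0,0,0,-0.9,0.85,0,-0.04,0,0,0,-0.9,0.8,0,-0.04,0,0,0,-0.95,0.8,0,-0.04,0,0,0,-0.95,0.7,0,-0.04,0,0,0,-0.95,0.7,0,-0.04,0,0,0,-0.95,0.6,0,-0.04,0,0,0,-0.9,0.5,0],
)

```text
time: 1.82
ee_pos: [0.4786, 0.0125, 0.2392]
eef_rot: [0.005, 0.709, -0.007, 0.705]
ft_force: [-0.0, -0.3, -0.7]
width: 0.0001
```

Run:
```python
from h import *
s=read_state();R=Ro.from_quat(s["eef_rot"]).as_matrix();print(s["ee_pos"],R.round(3),s["joint_positions"],s["time"],s["width"])
im=camera("wrist");cv2.imwrite("pics/w1.png",im[:,:,::-1])
```

```text
[0.47859318 0.0125188  0.23922854] [[-0.006  0.017  1.   ]
 [-0.002  1.    -0.017]
 [-1.    -0.002 -0.006]] [-0.64331603 -0.00652618  0.52492921  1.86110107  0.00456279  1.29211292
  1.43441062] 1.8167 0.00014746389998456015
```

View pics/w1.png

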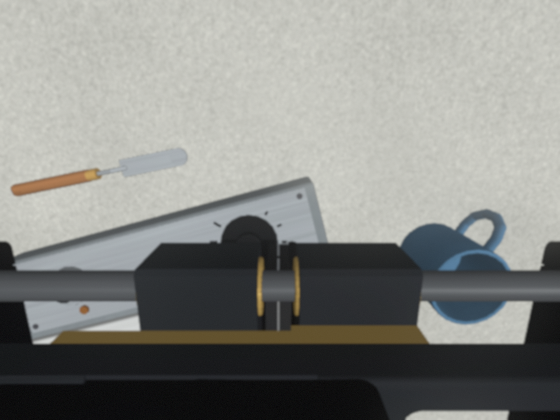

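Run:
```python
from h import *
out=[]
A=np.array([.5248,-.0184]);a=np.radians(88.8)
for n in("scene","top"):
    im=cv2.imread(f"pics/{n}0.png");c=calibration(n)
    P=lambda X:(lambda q:q[:2]/q[2])(c["camera_matrix"]@(c["R"]@np.array(X)+c["t"]))
    S=8;o=P([*A,.06])-[40,30]
    o=o.astype(int);cr=cv2.resize(im[o[1]:o[1]+60,o[0]:o[0]+80],None,fx=S,fy=S,interpolation=cv2.INTER_CUBIC)
    def pl(pts,col):
        pts=np.array([(P(p)-o+.5)*S for p in pts]).astype(np.int32);cv2.polylines(cr,[pts],True,col,1)
    th=np.linspace(0,6.28,60)
    pl([[A[0]+.03*np.cos(t),A[1]+.03*np.sin(t),.057] for t in th],(0,255,0))
    u=np.array([np.cos(a),np.sin(a)]);v=np.array([-u[1],u[0]])
    pl([[*(A+p*u+q*v),.078] for p,q in((.028,.0055),(-.028,.0055),(-.028,-.0055),(.028,-.0055))],(0,0,255))
    out.append(cr)
cv2.imwrite("pics/ov.png",np.vstack(out)[:, :][::1] if 0 else cv2.resize(np.hstack(out),(800,300)))
cv2.imwrite("pics/ovs.png",out[0]);cv2.imwrite("pics/ovt.png",out[1])
```

```text
(no output)
```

View pics/ovs.png

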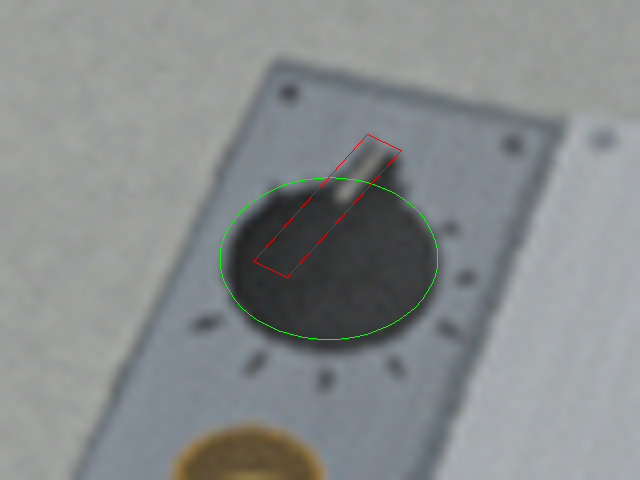

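View pics/ovt.png

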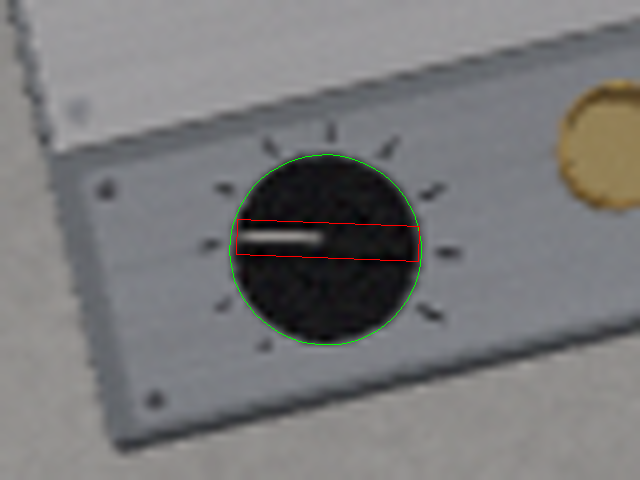

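Request:
arm_command(
  targets=[0,0,0,0.4,-0.16,0.33,0,0,0,0,0.8,-0.16,0.33,0,0,0,0,0.8,0,0,0,0,0,0,0.8,0,0,0,0,0,0,0.8,0,0,0,0,0,0,0.8,0,0,0,0,0,0,0.8,0,0,0,0,0,0,0.4,0,0,0,0,0,0,0,0,0,0],
)

```text
time: 2.62
ee_pos: [0.4971, -0.0047, 0.0939]
eef_rot: [0.008, 0.708, -0.011, 0.706]
ft_force: [-0.8, 0.6, -0.1]
width: 0.0006
```

Run:
```python
from h import *
s=read_state();R=Ro.from_quat(s["eef_rot"]).as_matrix();print(s["ee_pos"],R.round(3),s["ft_force"],s["time"])
for n in("scene",):
    im=camera(n);cv2.imwrite("pics/s2.png",cv2.resize(im[140:290,180:380,::-1],None,fx=4,fy=4,interpolation=cv2.INTER_CUBIC))
im=camera("top");cv2.imwrite("pics/t2.png",cv2.resize(im[170:270,240:380,::-1],None,fx=5,fy=5,interpolation=cv2.INTER_CUBIC))
```

```text
[ 0.49707202 -0.00471214  0.09386461] [[-0.003  0.027  1.   ]
 [-0.004  1.    -0.027]
 [-1.    -0.004 -0.003]] [-0.76991765  0.58065997 -0.11540829] 2.6167
```

View pics/s2.png

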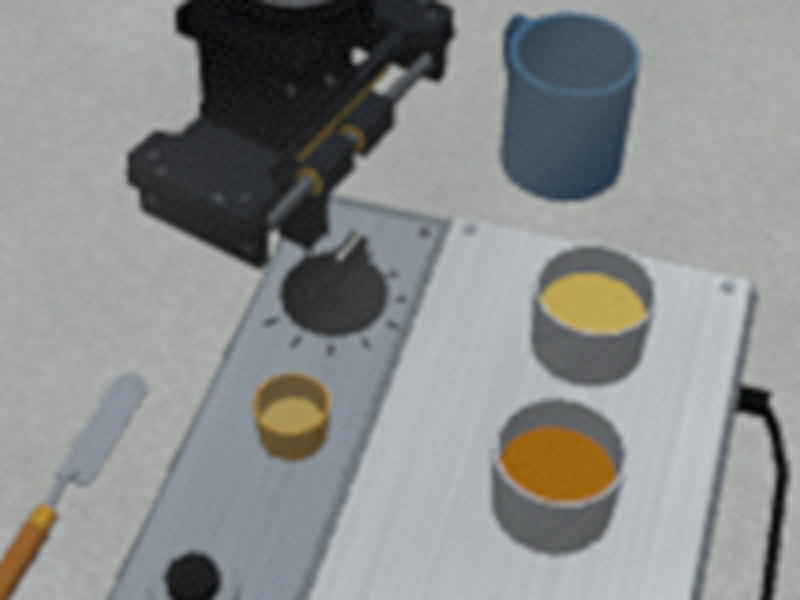

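View pics/t2.png

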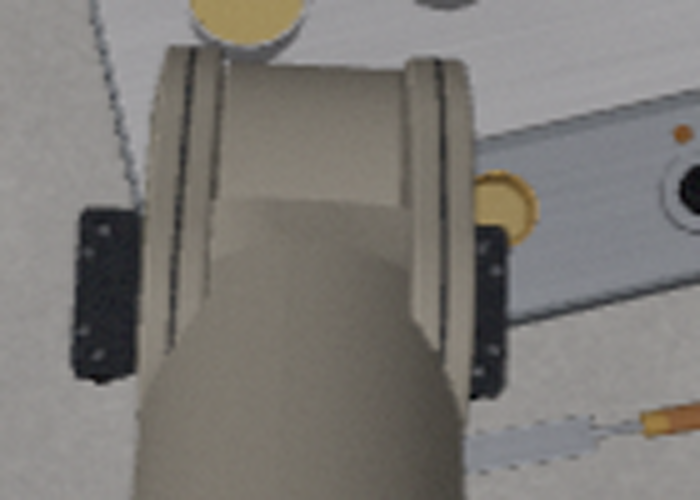

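Request:
arm_command(
  targets=[0,0,0,0,0.37,0,0,0,0,0,0.15,0,0,0,0,0,0,0.15,0,0,0,0,0,0,0,0,0,0],
)

```text
time: 3.05
ee_pos: [0.5011, 0.0066, 0.0916]
eef_rot: [0.009, 0.705, -0.01, 0.709]
ft_force: [-0.3, -0.4, 0.4]
width: 0.0005
```

Request:
arm_command(
  targets=[0,0,0,0,0,0.1,0,0,0,0,0,0,0.1,0,0,0,0,0,0,0,0],
)

```text
time: 3.3
ee_pos: [0.507, 0.0067, 0.0924]
eef_rot: [0.009, 0.704, -0.009, 0.71]
ft_force: [-0.5, -0.1, -0.4]
width: 0.0006
```

Request:
arm_command(
  targets=[0,0,0,0.25,0,0,0,0,0,0,0.1,0,0,0,0,0,0,0.05,0,0,0],
)

```text
time: 3.55
ee_pos: [0.5077, 0.0064, 0.0819]
eef_rot: [0.01, 0.704, -0.01, 0.71]
ft_force: [0.4, 0.2, -0.5]
width: 0.0005
```

Run:
```python
from h import *
s=read_state();R=Ro.from_quat(s["eef_rot"]).as_matrix();print(s["ee_pos"],R.round(3),s["ft_force"],s["time"])
im=camera("scene");cv2.imwrite("pics/s3.png",cv2.resize(im[170:245,210:310,::-1],None,fx=8,fy=8,interpolation=cv2.INTER_CUBIC))
```

```text
[0.50771123 0.00636511 0.08191722] [[ 0.008  0.027  1.   ]
 [-0.     1.    -0.027]
 [-1.     0.     0.008]] [ 0.40743748  0.20605766 -0.51911009] 3.55
```

View pics/s3.png

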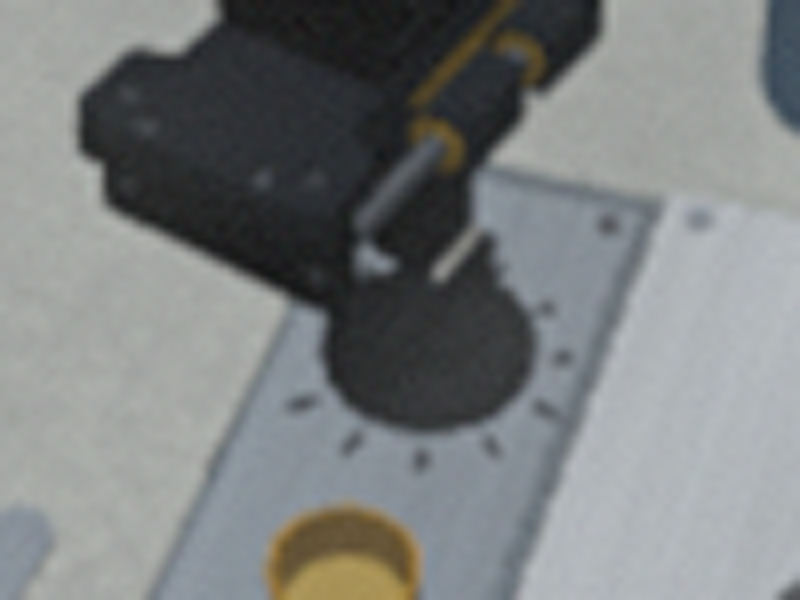

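Request:
arm_command(
  targets=[0.08,0,0,-0.1,0.04,0.1,0,0.11,0,0,0,0.06,0.1,0,0.11,0,0,0,0.06,0.1,0,0.11,0,0,0,0.06,0.1,0],
)

```text
time: 3.93
ee_pos: [0.5155, 0.0101, 0.083]
eef_rot: [0.127, 0.695, -0.126, 0.696]
ft_force: [-3.2, 1.0, 1.8]
width: 0.0002
```

```bash
cat >> h.py <<'E'
A=np.array([.525,-.0195])
def st(tag=None):
    s=read_state();R=Ro.from_quat(s["eef_rot"]).as_matrix()
    z=R[:2,2];z=z/np.linalg.norm(z);y=np.array([-z[1],z[0]]);d=s["ee_pos"][:2]-A
    print("t",s["time"],"pos",s["ee_pos"].round(4),"zang",np.degrees(np.arctan2(z[1],z[0])).round(1),"axis-rel tool y,z mm",(d@y*1e3).round(1),(d@z*1e3).round(1),"tilt",R[:,0].round(3),"F",s["ft_force"].round(1),"M",s["torque"].round(2),"j7",s["joint_positions"][6].round(2))
    if tag:
        im=camera("scene");cv2.imwrite(f"pics/{tag}.png",cv2.resize(im[170:245,210:310,::-1],None,fx=6,fy=6,interpolation=cv2.INTER_CUBIC))
E
python3 -c "
from h import *
st('s4')"
```

```text
t 3.9333 pos [0.5155 0.0101 0.083 ] zang -20.6 axis-rel tool y,z mm 24.4 -19.3 tilt [ 0.002  0.    -1.   ] F [-3.2  1.   1.8] M [ 0.26  0.57 -0.04] j7 1.26
```

View pics/s4.png

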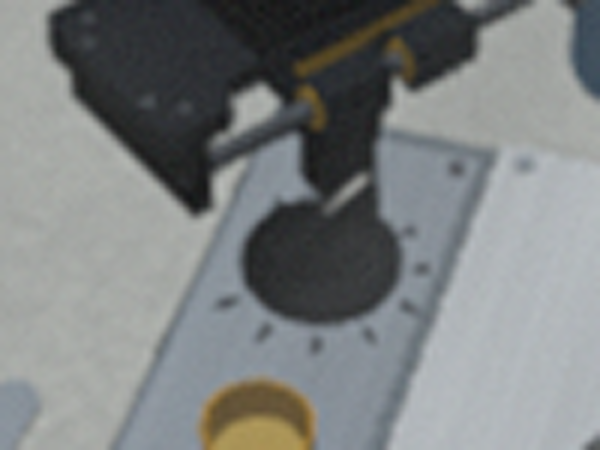

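Request:
arm_command(
  targets=[0.08,0,0,0,0.05,0.13,0,0.1,0,0,0,0.06,0.12,0,0.1,0,0,0,0.06,0.12,0,0.1,0,0,0,0.06,0.12,0],
)

```text
time: 4.32
ee_pos: [0.5279, 0.0105, 0.0822]
eef_rot: [0.231, 0.669, -0.231, 0.668]
ft_force: [-5.4, 2.3, 3.8]
width: 0.0004
```

```bash
python3 -c "
from h import *
st('s5')"
```

```text
t 4.3167 pos [0.5279 0.0105 0.0822] zang -38.2 axis-rel tool y,z mm 25.4 -16.3 tilt [-0.002  0.001 -1.   ] F [-5.4  2.3  3.8] M [ 0.41  1.03 -0.02] j7 0.99
```

View pics/s5.png

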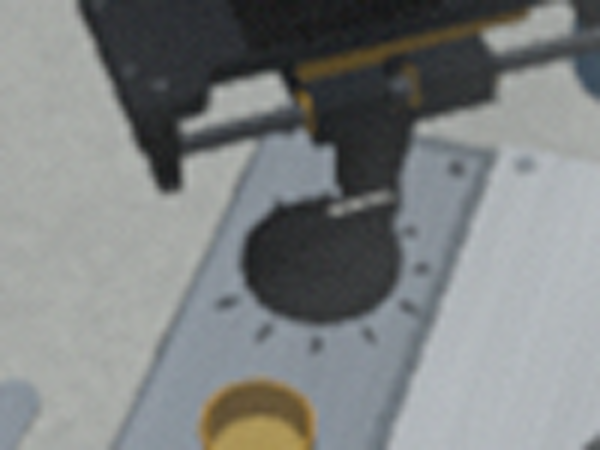

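```bash
cat >> h.py <<'E'
def bar(n="scene",box=(195,240,235,292),im=None):
    # white line: bright low-saturation pixels lying on a dark surround
    im=camera(n) if im is None else im
    y0,y1,x0,x1=box;c=cal=calibration(n);g=im.astype(float).mean(2)
    P=lambda X:(lambda q:q[:2]/q[2])(c["camera_matrix"]@(c["R"]@np.array(X)+c["t"]))
    ctr=np.array([P([*A,.078])])[0]
    yy,xx=np.mgrid[0:g.shape[0],0:g.shape[1]]
    W=[]
    for y in range(y0,y1):
        for x in range(x0,x1):
            p=ray(n,(x,y),.078);d=np.linalg.norm(p[:2]-A)
            if d<.031 and g[y,x]>85: W.append((p[0],p[1],g[y,x]-60))
    W=np.array(W)
    if len(W)<3: print("no line");return
    m=np.average(W[:,:2],axis=0,weights=W[:,2]);C=np.cov((W[:,:2]-m).T,aweights=W[:,2]);w,V=np.linalg.eigh(C);v=V[:,1]
    if v@(m-A)<0:v=-v
    print(n,"npx",len(W),"centroid ang",np.degrees(np.arctan2(*(m-A)[::-1])).round(1),"r",(np.linalg.norm(m-A)*1e3).round(1),"axis ang",np.degrees(np.arctan2(v[1],v[0])).round(1))
E
python3 -c "
from h import *
for f in('scene0',): bar(im=cv2.imread('pics/scene0.png'))
bar('top',(210,240,288,318),im=cv2.imread('pics/top0.png'))
bar()"
```

```text
scene npx 201 centroid ang 134.4 r 13.4 axis ang -143.0Traceback (most recent call last):
  File "<string>", line 4, in <module>
    bar('top',(210,240,288,318),im=cv2.imread('pics/top0.png'))
    ~~~^^^^^^^^^^^^^^^^^^^^^^^^^^^^^^^^^^^^^^^^^^^^^^^^^^^^^^^^
  File "h.py", line 30, in bar
    p=ray(n,(x,y),.078);d=np.linalg.norm(p[:2]-A)
  File "h.py", line 5, in ray
    c=calibration(n);K=c["camera_matrix"]
ValueError: time passes only in moves, steps and waits
```

```bash
python3 - <<'E'
s=open('h.py').read()
s=s.replace('def ray(','import functools\ncalibration=functools.lru_cache(None)(calibration)\ndef ray(',1)
s=s.replace("if d<.031 and g[y,x]>85:","if d<.031 and g[y,x]>85 and float(im[y,x,0])>float(im[y,x,2])-2:")
open('h.py','w').write(s)
E
python3 -c "
from h import *
bar(im=cv2.imread('pics/scene0.png')[:,:,::-1])
bar('top',(210,240,288,318),im=cv2.imread('pics/top0.png')[:,:,::-1])
im=camera('scene');bar(im=im)
print(im[200:210,262:280].astype(int).tolist()[4])
print(read_state()['time'])"
```

```text
scene npx 15 centroid ang 85.0 r 14.2 axis ang 89.5
top npx 11 centroid ang 86.8 r 16.5 axis ang 91.1
scene npx 20 centroid ang 52.8 r 17.0 axis ang 52.2
[[41, 43, 42], [44, 45, 45], [64, 62, 64], [104, 107, 103], [116, 118, 116], [103, 105, 104], [111, 111, 110], [118, 119, 116], [113, 115, 112], [90, 90, 90], [71, 74, 76], [64, 65, 65], [57, 61, 61], [53, 56, 56], [66, 71, 74], [109, 115, 123], [136, 143, 151], [133, 141, 148]]
4.4167
```

Request:
arm_command(
  targets=[0.1,0,0,-0.12,0.05,0.11,0,0.11,0,0,0,0.06,0.11,0,0.11,0,0,0,0.06,0.11,0,0.11,0,0,0,0.06,0.11,0],
)

```text
time: 4.75
ee_pos: [0.5386, 0.0073, 0.0843]
eef_rot: [0.337, 0.623, -0.337, 0.621]
ft_force: [-1.3, 1.6, 0.7]
width: 0.0008
```

```bash
python3 -c "
from h import *
st();bar()"
```

```text
t 4.75 pos [0.5386 0.0073 0.0843] zang -56.9 axis-rel tool y,z mm 26.0 -15.0 tilt [-0.003  0.001 -1.   ] F [-1.3  1.6  0.7] M [ 0.23  0.57 -0.08] j7 0.7
scene npx 21 centroid ang 31.1 r 17.0 axis ang 30.8
```

Request:
arm_command(
  targets=[0.1,0,0,0,0.05,0.1,0,0.11,0,0,0,0.05,0.1,0,0.11,0,0,0,0.05,0.1,0,0.11,0,0,0,0.05,0.1,0,0.11,0,0,0,0.05,0.1,0],
)

```text
time: 5.22
ee_pos: [0.548, 0.0011, 0.0839]
eef_rot: [0.458, 0.542, -0.458, 0.536]
ft_force: [0.6, 0.2, -0.1]
width: 0.0003
```

```bash
python3 -c "
from h import *
st('s6');bar()"
```

```text
t 5.2167 pos [0.548  0.0011 0.0839] zang -80.7 axis-rel tool y,z mm 26.0 -16.6 tilt [-0.006  0.004 -1.   ] F [ 0.6  0.2 -0.1] M [-0.05  0.08 -0.06] j7 0.35
scene npx 20 centroid ang 4.6 r 15.6 axis ang -1.4
```

View pics/s6.png

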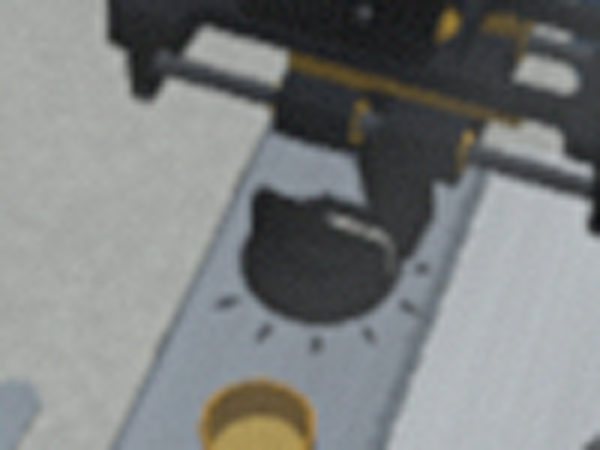

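Request:
arm_command(
  targets=[0.1,0,0,0,0.05,0.11,0,0.1,0,0,0,0.05,0.11,0,0.1,0,0,0,0.05,0.1,0,0.05,0,0,0,0.02,0.04,0],
)

```text
time: 5.65
ee_pos: [0.5521, -0.0049, 0.0837]
eef_rot: [0.522, 0.48, -0.522, 0.473]
ft_force: [-0.0, 3.0, 2.2]
width: 0.0003
```

```bash
python3 -c "
from h import *
st();bar()"
```

```text
t 5.65 pos [ 0.5521 -0.0049  0.0837] zang -95.2 axis-rel tool y,z mm 25.6 -17.0 tilt [-0.007  0.008 -1.   ] F [-0.   3.   2.2] M [ 0.64  0.2  -0.03] j7 0.14
scene npx 18 centroid ang -1.1 r 17.9 axis ang -3.4
```

Request:
arm_command(
  targets=[0.09,0,0,-0.03,0.05,0.12,0,0.08,0,0,0,0.04,0.1,0,0,0,0,0,0,0,0],
)

```text
time: 5.95
ee_pos: [0.5535, -0.0082, 0.0841]
eef_rot: [0.55, 0.449, -0.549, 0.441]
ft_force: [-0.5, 0.0, -0.4]
width: 0.0003
```

```bash
python3 -c "
from h import *
st();bar()"
```

```text
t 5.95 pos [ 0.5535 -0.0082  0.0841] zang -102.0 axis-rel tool y,z mm 25.6 -17.0 tilt [-0.007  0.01  -1.   ] F [-0.5  0.  -0.4] M [-0.03  0.08  0.04] j7 0.05
scene npx 21 centroid ang -8.0 r 16.3 axis ang -13.5
```

```bash
python3 -c "
from h import *
bar();st('s7')"
```

```text
scene npx 21 centroid ang -7.9 r 16.7 axis ang -12.6
t 6.05 pos [ 0.5535 -0.0081  0.0841] zang -101.8 axis-rel tool y,z mm 25.5 -17.0 tilt [-0.007  0.01  -1.   ] F [ 1.1  0.9 -0.6] M [ 0.18 -0.03 -0.01] j7 0.05
```

View pics/s7.png

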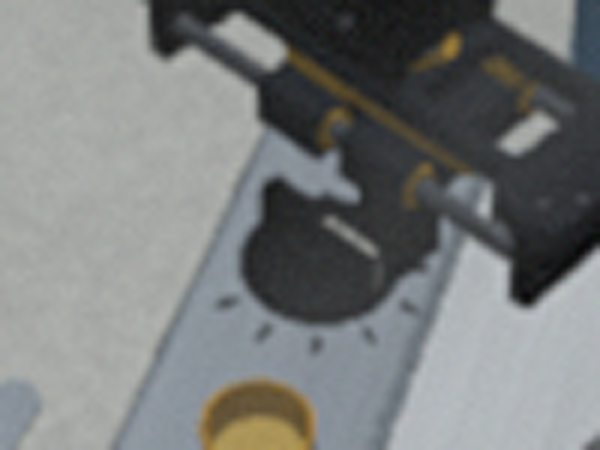

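Request:
arm_command(
  targets=[0.07,0,0,0,0.04,0.1,0,0.03,0,0,0,0.01,0.03,0,0,0,0,0,0,0,0],
)

```text
time: 6.35
ee_pos: [0.5539, -0.0117, 0.0841]
eef_rot: [0.565, 0.43, -0.564, 0.421]
ft_force: [0.1, -0.1, -0.3]
width: 0.0003
```

```bash
python3 -c "
from h import *
bar();st('s8')"
```

```text
scene npx 17 centroid ang -24.7 r 13.6 axis ang -29.1
t 6.4 pos [ 0.5538 -0.0117  0.0841] zang -105.9 axis-rel tool y,z mm 25.5 -15.4 tilt [-0.007  0.01  -1.   ] F [ 0.6 -0.2  0.1] M [-0.11  0.1   0.01] j7 -0.01
```

View pics/s8.png

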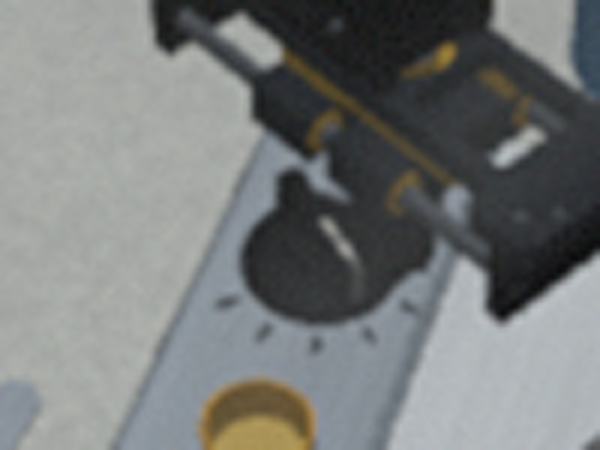

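Request:
arm_command(
  targets=[0,0,0,0,0,-0.2,0,0,0,0,-0.3,0,-0.1,0,0,0,0,-0.8,0,0,0,0,0,0,-0.8,0,0,0,0,0,0,-0.8,0,0,0,0,0,0,-0.8,0,0,0,0,0,0,0,0,0,0],
)

```text
time: 7.03
ee_pos: [0.5559, -0.0037, 0.1765]
eef_rot: [-0.562, -0.432, 0.564, -0.424]
ft_force: [0.4, -0.3, 0.3]
width: 0.0008
```

Run:
```python
from h import *
bar();st('s9')
s=read_state();R=Ro.from_quat(s["eef_rot"]).as_matrix()
print((R.T@(np.array([.5696,-.2119,.14])-s["ee_pos"])/.025).round(2))
```

```text
scene npx 18 centroid ang -25.1 r 14.9 axis ang -30.5
t 7.0833 pos [ 0.5553 -0.0034  0.1749] zang -105.5 axis-rel tool y,z mm 24.9 -23.7 tilt [-0.011  0.008 -1.   ] F [ 0.6 -0.4 -0.2] M [-0.07  0.02 -0.03] j7 -0.1
[1.26 2.82 7.89]
```

View pics/s9.png

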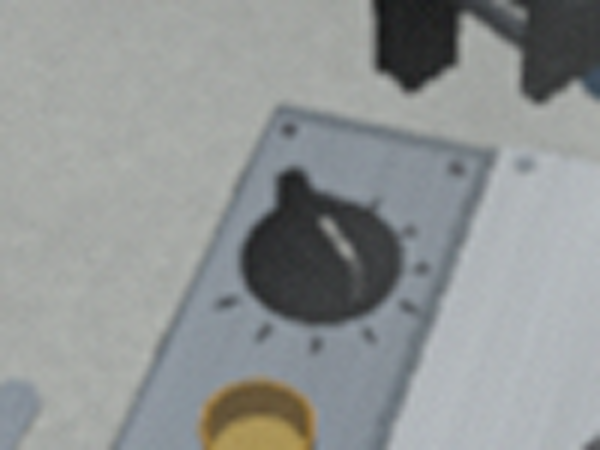

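Request:
arm_command(
  targets=[0,0,0,0,0.3,0.85,0,0,0,0,0,0.35,0.98,0,0,0,0,0,0.35,0.98,0,0,0,0,0,0.35,0.98,0,0,0,0,0,0.35,0.98,0,0,0,0,0,0.35,0.95,0,0,0,0,0.2,0.35,0.9,0,0,0,0,0.2,0.2,0.5,0,0,0,0,0.1,0,0,0,0,0,0,0,0,0,0],
)

```text
time: 7.97
ee_pos: [0.5665, -0.1946, 0.1483]
eef_rot: [-0.555, -0.44, 0.566, -0.423]
ft_force: [0.1, 0.1, 0.4]
width: 0.0004
```

Run:
```python
from h import *
s=read_state();R=Ro.from_quat(s["eef_rot"]).as_matrix()
print(s["ee_pos"],s["time"],s["ft_force"],(R.T@(np.array([.5696,-.2119,.105])-s["ee_pos"])/.025).round(2))
c=calibration("scene");im=cv2.imread("pics/scene0.png")
q=c["camera_matrix"]@(c["R"]@np.array([.5696,-.2119,.072])+c["t"]);print(q[:2]/q[2])
g=im.max(2);m=np.zeros_like(g);m[272:300,215:242]=(g[272:300,215:242]<50)*255
n,l,stt,ce=cv2.connectedComponentsWithStats(m);i=1+stt[1:,4].argmax();print(ce[i],stt[i])
im=camera("scene");cv2.imwrite("pics/b1.png",cv2.resize(im[190:340,140:340,::-1],None,fx=4,fy=4,interpolation=cv2.INTER_CUBIC))
```

```text
[ 0.56653365 -0.19462375  0.14830124] 7.9667 [0.06383926 0.08829036 0.40253584] [1.72 0.35 0.64]
[227.22870459 281.64765183]
[227.64615385 284.89230769] [222 279  13  13 130]
```

View pics/b1.png

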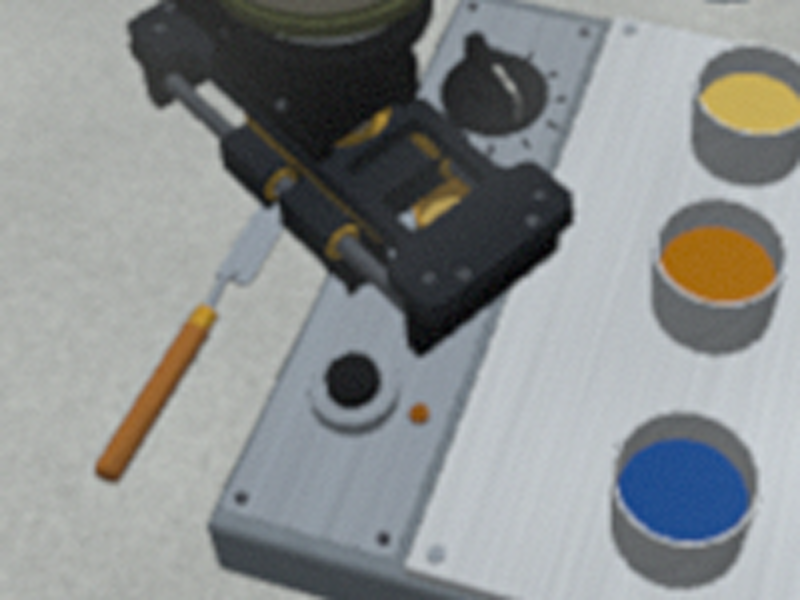

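Request:
arm_command(
  targets=[0,0,0,0.3,0.2,0.4,0,0,0,0,0.5,0.15,0.32,0,0,0,0,0.5,0,0,0,0,0,0,0.3,0,0,0,0,0,0,0,0,0,0,0,0,0,0,0,0,0],
)

```text
time: 8.52
ee_pos: [0.57, -0.2068, 0.1036]
eef_rot: [-0.553, -0.444, 0.564, -0.423]
ft_force: [0.2, 0.1, 0.7]
width: 0.0005
```

Run:
```python
from h import *
s=read_state();R=Ro.from_quat(s["eef_rot"]).as_matrix()
print(s["ee_pos"],R[:,0],s["time"],s["ft_force"],(R.T@(np.array([.5696,-.213,.088])-s["ee_pos"])/.025).round(2))
im=camera("scene");cv2.imwrite("pics/b2.png",cv2.resize(im[190:340,140:340,::-1],None,fx=4,fy=4,interpolation=cv2.INTER_CUBIC))
```

```text
[ 0.57002837 -0.20683247  0.10364043] [-0.0300289   0.01270573 -0.99946827] 8.5167 [0.20777059 0.10154739 0.74124216] [0.62 0.06 0.25]
```

View pics/b2.png

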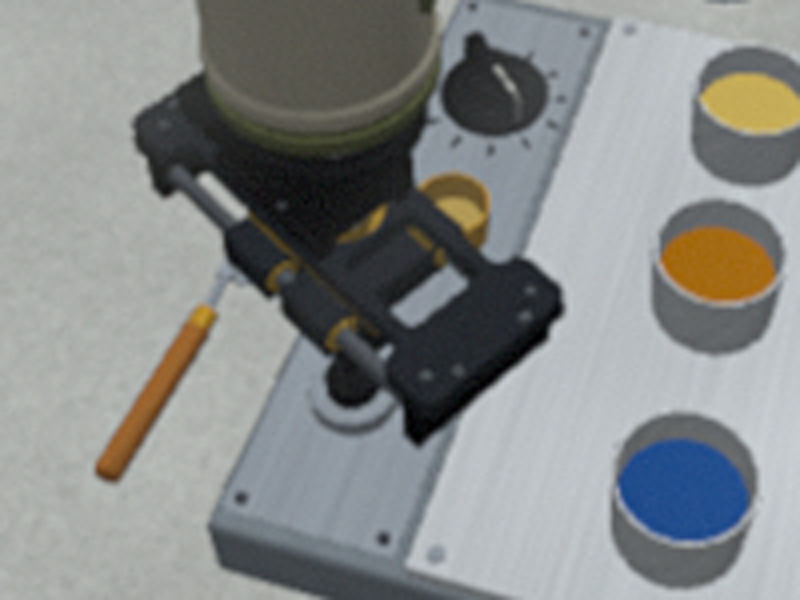

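Request:
arm_command(
  targets=[0,0,0,0,0.05,0.28,0,0,0,0,0.25,0,0.05,0,0,0,0,0.2,0,0,0],
)

```text
time: 8.82
ee_pos: [0.5701, -0.2149, 0.0936]
eef_rot: [-0.553, -0.443, 0.563, -0.425]
ft_force: [-0.0, 0.6, 1.3]
width: 0.0005
```

Request:
arm_command(
  targets=[0,0,0,0.2,0,0,0],
)

```text
time: 8.9
ee_pos: [0.5702, -0.215, 0.0886]
eef_rot: [-0.554, -0.443, 0.563, -0.425]
ft_force: [-0.4, 0.4, 5.9]
width: 0.0002
```

Request:
arm_command(
  targets=[0,0,0,0.15,0,0,0],
)

```text
time: 8.98
ee_pos: [0.5705, -0.2153, 0.0874]
eef_rot: [-0.554, -0.443, 0.562, -0.424]
ft_force: [-21.4, 12.1, 65.0]
width: 0.0007
```

Request:
arm_command(
  targets=[0,0,0,-0.1,0,0,0],
)

```text
time: 9.07
ee_pos: [0.5706, -0.2154, 0.0909]
eef_rot: [-0.555, -0.444, 0.562, -0.424]
ft_force: [-1.6, 1.8, 2.6]
width: 0.0001
```

Run:
```python
from h import *
s=read_state();print(s["ee_pos"],s["ft_force"],s["time"])
```

```text
[ 0.57059998 -0.21535764  0.09094848] [-1.63879874  1.77952466  2.63676686] 9.0667
```

Request:
arm_command(
  targets=[0,0,0,0.06,0,0,0],
)

```text
time: 9.15
ee_pos: [0.5711, -0.2157, 0.0907]
eef_rot: [-0.555, -0.443, 0.561, -0.424]
ft_force: [-0.6, -0.1, 3.0]
width: 0.0005
```

Request:
arm_command(
  targets=[0,0,0,0.04,0,0,0],
)

```text
time: 9.23
ee_pos: [0.5711, -0.2157, 0.0899]
eef_rot: [-0.556, -0.443, 0.561, -0.424]
ft_force: [-2.9, 2.0, 4.1]
width: 0.0004
```

Request:
arm_command(
  targets=[0,0,0,0.06,0,0,0],
)

```text
time: 9.32
ee_pos: [0.5711, -0.2157, 0.0885]
eef_rot: [-0.556, -0.443, 0.561, -0.424]
ft_force: [-2.9, 2.0, 9.2]
width: 0.0004
```

Request:
arm_command(
  targets=[0,0,0,0.03,0,0,0],
)

```text
time: 9.4
ee_pos: [0.5712, -0.2158, 0.0883]
eef_rot: [-0.556, -0.443, 0.561, -0.424]
ft_force: [-4.6, 2.9, 19.0]
width: 0.0003
```

The button is at its stop (9 to 19 N, against 5 N needed to press it home). Now I'll lift off.

Request:
arm_command(
  targets=[0,0,0,-0.2,0,0,0,0,0,0,-0.5,0,0,0,0,0,0,-0.8,0,0,0,0,0,0,-0.8,0,0,0,0,0,0,-0.8,0,0,0,0,0,0,-0.8,0,-0.6,0,0,0,0,-0.5,0,-0.8,0,0,0,0,-0.3,0,-0.8,0,0,0,0,0,0,-0.5,0,0,0,0,0,0,0,0,0,0,0,0,0,0,0],
)

```text
time: 10.32
ee_pos: [0.5899, -0.1521, 0.2117]
eef_rot: [-0.556, -0.442, 0.563, -0.423]
ft_force: [-0.6, -0.0, -0.0]
width: 0.0004
```

Run:
```python
from h import *
bar();s=read_state();print(s["ee_pos"],s["ft_force"],s["time"],s["joint_vel"].round(3))
im=camera("scene");cv2.imwrite("pics/b3.png",cv2.resize(im[150:400,150:400,::-1],None,fx=2.4,fy=2.4,interpolation=cv2.INTER_CUBIC))
im=camera("top");cv2.imwrite("pics/t3.png",im[:,:,::-1])
```

```text
scene npx 3 centroid ang -130.7 r 21.8 axis ang -85.6
[ 0.58978845 -0.15206607  0.21136795] [ 0.20625641 -0.18507563 -0.09640422] 10.3667 [ 0.015  0.005  0.002  0.006 -0.002  0.003  0.001]
```

View pics/b3.png

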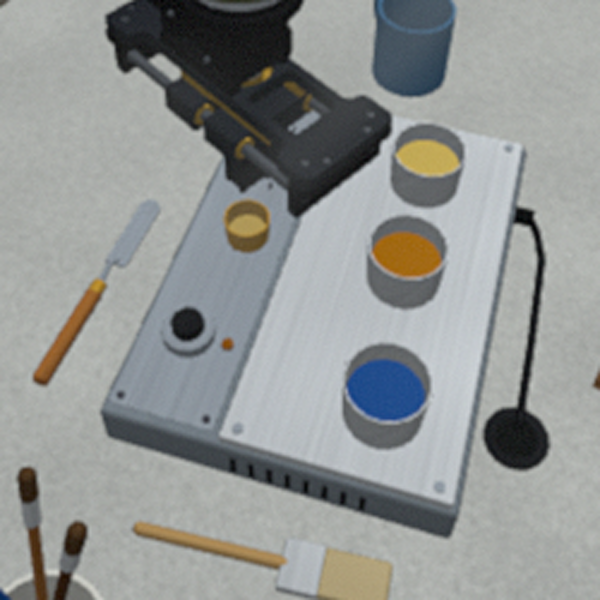

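View pics/t3.png

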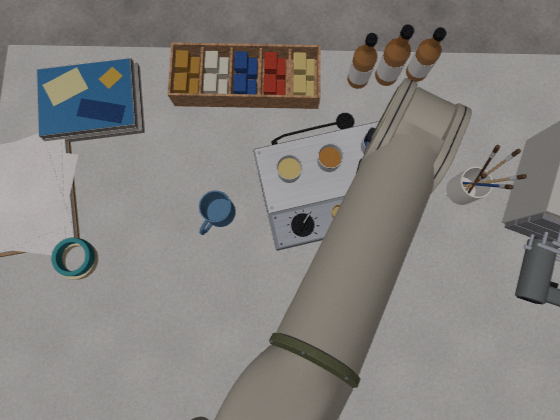

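Run:
```python
from h import *
bar('top',(208,240,288,320),im=cv2.imread('pics/top0.png')[:,:,::-1])
bar('top',(208,240,288,320),im=cv2.imread('pics/t3.png')[:,:,::-1])
print(close_job())
```

```text
top npx 11 centroid ang 86.8 r 16.5 axis ang 91.1
top npx 13 centroid ang -27.9 r 15.9 axis ang -29.5
the job is handed in; nothing more can be done
None
```

I turned the dial four clicks clockwise with the closed fingertips against its bar. Then I pressed the start button to its stop and let it spring back. The job was handed in at about 10.4 s; no verdict is reported.

**Dial:** The top camera measured a turn of 120.6° from the line's direction (91.1° to −29.5°). From the line's centroid it measured 114.7°. The scene camera gave 120° from the line's direction just after the push and 110° from the centroid. I trusted the line's direction, because the centroid depends on where I put the dial's axis, which is only good to about 2 mm. The highest force I read while pushing was about 7 N.

**Button:** The first press overshot: a single reading showed 65 N down and about 70 N in total before I backed off. That was fingertip load on the button, with the wrist below its 120 N limit. It is above the 40 N limit for the arm and gripper body, but I don't expect that limit to apply to the fingertips. I then pressed again more gently to 19 N and lifted clear. The last scene picture shows the button out.

**Everything else:** In the last pictures the tins, cup, mug, knife, brush and pot look unmoved, judged by eye rather than measured. The gripper was clear of everything, with no force reading.

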